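Shut one manifold port and uncap the other

TASK

On the two-port manifold, first press the orange dust cover down until its catch snaps and holds it shut. Then take the round blue cap off the other port: it is released by a part turn, but its thread may be left- or right-handed, so try it both ways to find which way loosens it, then lift it straight up. Finish still holding the cap upright in the gripper, about ten centimetres above the port, with the dust cover still shut and the things around left as they are.

Things in the scene. Friction and masses are not known exactly. Their poses are not given: they have to be found in the camera images.
- manifold: Aluminium block with grey deck, 130 (x) x 250 (y) x 45 mm high, fixed to the table, turned up to 0.35 rad. Origin: centre of its underside, at table height; x points to its back, y to its left, z up. In this frame the capped port is at (0, +65) mm, the covered port at (0, -65) mm; each has a 56 mm steel disc foot, 3 mm thick, on the deck.
- cap: Loose round blue ribbed cap, 50 mm diameter, 46 mm high, 80 g, white bar on top along its +x. Origin: centre of its underside, 48 mm above the table at the start; z up its axis. Done up at the start: its x within 0.12 rad of the manifold's x. Free when 0.8 to 1.3 rad (nominal 1.05) from the manifold's x in the loosening sense, either clockwise or anticlockwise, not visible from outside.
- cap_grip (a point): Point on the cap's axis 34 mm above its underside, for the middle of the finger pads; the upper 28 mm are solid. Turning takes hardly any torque and does not raise the cap. The right way it stops at about 1.3 rad, the wrong way before 0.35 rad from the manifold's x; turned on against a stop, the fingers just slip round it. Done up, it has about 2 mm of vertical play.
- cover (a joint): Hinge angle of the orange dust cover, rad: 0 shut, grows as it is raised. Starts 0.5 to 0.85 open; a stiff hinge keeps it where it is left. Coming down it meets the spring catch at about 0.13 rad; about 6 to 8 N down on the press point snaps it past. Snapped shut it reads below 0.04.
- cover_press (a point): Ribbed spot to press with the fingertips, on the cover's upper face and middle line, 48 mm from the hinge line and 5 mm above it. Cover 72 x 68 mm; its free edge is 31 mm farther from the hinge. Shut, its upper face is 69 mm above the table.
- cover_hinge (a point): Middle of the cover's hinge line, 64 mm above the table, at (43, -65) mm in the manifold's frame; the hinge line runs along the manifold's y. The ears beside it reach 69 mm above the table.
- label_roll: Bystander: loose roll of white labels, 64 mm diameter, 46 mm high, standing; origin at the centre of its underside. Leave alone.
- spoon: Bystander: loose steel spoon, 188 mm long, lying; origin under its middle. Leave alone.
- clips: Bystander: loose black binder clip, 54 x 25 x 17 mm; origin under its middle. Leave alone.
Mind the look-alikes: they are no part of the job. There is more than one size of the cap; the one meant has the size given above.

How it is judged (in metres and radians):
On the way, in this order (a step that is already met when the one before it is completed fails the run):
1. the dust cover is snapped shut while the cap is still done up (value of joint cover below 0.05 rad and angle between the x axis of cap and the x axis of manifold, either way round below 0.5 rad and z of cap in the frame of manifold below 0.055 m), for 0.2 s.
2. the cap is turned loose on its port, not pulled off by force (angle between the x axis of cap and the x axis of manifold, either way round above 0.7 rad and z of cap in the frame of manifold between 0.044 and 0.055 m), for 0.05 s.
3. the cap is lifted off in the gripper (height (world z) of cap above 0.1 m and contact force between the fingers and cap above 1 N), for 0.1 s.
At the end, for the whole second after the job is handed in: The gripper holds the cap still and upright (tilt under 0.3 rad) above its port (within 4 cm sideways), its underside 0.12 to 0.26 m above the table (7 to 21 cm above its seat), touching nothing but the fingers; the dust cover is snapped shut (joint below 0.05 rad) (height (world z) of cap between 0.12 and 0.26 m and angle between cap's own z axis and vertical below 0.3 rad and y of cap in the frame of manifold between 0.025 and 0.105 m and x of cap in the frame of manifold between -0.04 and 0.04 m and contact force between the fingers and cap above 1 N and contact force between cap and manifold below 0.1 N and linear speed of cap below 0.05 m/s and value of joint cover below 0.05 rad); the arm keeps its last pose, push and grip.
It fails at once if a bystander is shifted by more than 3 cm (distance of any of label_roll, spoon, clips from where it was at the start of the episode above 0.03 m).
It also fails if it takes over 48 s, if anything falls off the work surface, if the arm or the gripper's body presses on something with over 40 N, if the wrist force passes 120 N, or if a joint passes its speed limit or range.

ROBOT

A 6-joint arm with a two-finger parallel gripper is mounted at the origin on a cart in front of the work surface, level with it; the furniture and walls round the work are solid. World frame = base frame: x ahead of the robot, y to its left, z up, the work surface at z = 0. Lengths are in m, angles in degrees, forces in N, time in s.
With the tool pointing down it reaches from about 0.4 to 0.825 m from the base axis. Payload 7 kg.
Tool frame: the origin (TCP) lies at the very end of the fingers, on their centre line; the grasp point (between the pads) lies hold_point_z behind it (hold_point_z is the distance from the TCP to the grasp point, in m); z points along the fingers, y is the direction in which the jaws open and shut (so a half turn about z gives the same grasp; the last joint's range is limited). The gripper opens to 88 mm and grips with 3 to 60 N. Pads are 19 mm wide; open, the fingers measure 130 mm over their backs; the gripper's body (78 mm by 193 mm) begins 47 mm behind the grasp point.
Start: joints at [-60.613, 20.546, 0.682, 0, -70.136, -16.507], TCP at [0.15, -0.658, 0.227] pointing down, gripper open.
Joint ranges: [-176.03, 176.03], [-82.01, 121.73], [-58.28, 71.71], [-173.87, 95.51], [-174.79, -0.11], [-173.66, 173.66]. Speed limits (degrees/s): [136.94, 136.94, 172.46, 180, 180, 180].

INTERFACE

Orientations are given as [roll, pitch, yaw] about the fixed x, y, z axes, in that order (R = Rz(yaw) Ry(pitch) Rx(roll)).
In Python, from plant import get_obs, snapshot, close_job, hold_point_z gives the robot as it stands. The module is installed in compiled form; this text tells all that it offers.
- The arm moves only by the tool jog_arm, never from a script. Its argument "commands" is a list of rows, each a list of 4 numbers: the shift along the world's x, y, z in mm, then the turn about the world's z in degrees. In form: [[x, y, z, turn], ...]. A call has exactly 10 rows; each row shifts and turns the commanded pose from where the row before left it; what a row does not reach is not made up. A row lasts 1/12 s, in which the tool goes at most 41.7 mm and 7.16 degrees, less where a joint would pass 70% of its speed; a pose out of reach is approached as far as the arm can. A call is refused whole if a number of a shift passes 41.7 or a number of a turn 7.16, either way. A call with a gripper value outside its range is refused whole. "fingers" is the finger opening in mm, from 0 to 87.6, set as the call begins (left out, the last holds). The fingers move at their own pace and stop on an object; the grip force is fixed at half the most. Time passes only in rows, so rows that do not move let the fingers close, or fill a call up. It gives the time, the measured TCP pose, the force and the opening at its end, in the units of the state.
- get_obs(): the state, without advancing time (a new reading comes with each control period).
- snapshot(name): name is "scene" or "side" or "wrist"; returns a dict with "image" (480x640x3 uint8, red, green, blue), "fov_y" (degrees; the focal length in pixels is half the picture's height over the tangent of half this angle, whatever the lens; pixels are square), "cx", "cy" (the principal point, pixels), "rvec" (rotation vector, rad) and "tvec" (3), from world to camera coordinates, as OpenCV has them; the wrist camera has in their place "mount" (4x4, takes a point from camera to tool coordinates, whose origin is the TCP and whose axes are the flange's). Camera axes: x right, y down, z forward; pixel columns grow to the right and rows downward; lengths in m; the calibration is good to about 2 mm. A picture is of the moment at which its call begins: read the wrist's pose just before it. There is no depth.
- close_job(): hands the job in, once; it reports no verdict.
The state is a dict: "clock": time; "joint_pos": joint angles; "qvel": joint speeds; "tau": joint torques, N m; "tool_pos": TCP position; "orientation": TCP orientation; "force": force on the tool from outside, world axes, zero at the start; "moment": the same for the moment, N m; "opening": finger opening in m.
Only numpy, scipy, OpenCV 4.12 (cv2) and the standard library are available. Lean on these libraries where they do the work, as an engineer would, in place of code of your own. Each camera call takes 0.05 s, during which the arm holds its last target.

## Working session

There is one attempt and no reset: what is moved stays moved. The work goes in short steps, Python scripts to look and compute and a tool call to move; the robot and the scene stay as the last step left them, time stands still between calls to the robot, and variables do not carry over. Pictures are saved under pics/ and viewed, and the job is handed in when it is done.

Besides the shell and the picture viewer there is one more tool, called after "Call:" as name([rows], argument=value, ...), one row to a line, values as JSON. jog_arm: Moves the arm, as the interface text tells. Its arguments: {"type":"object","properties":{"commands":{"type":"array","items":{"type":"array","items":{"type":"number"}}},"fingers":{"type":"number"}},"required":["commands"]}

```bash
mkdir -p pics
python3 - <<'E'
from plant import *
import cv2,pickle
o=get_obs();print(o,hold_point_z)
d={}
for n in ["scene","side","wrist"]:
    s=snapshot(n);d[n]=s
    cv2.imwrite(f"pics/{n}0.png",s["image"][:,:,::-1]);print(n,{k:v for k,v in s.items() if k!="image"})
d["obs"]=o
pickle.dump(d,open("d0.pkl","wb"))
E
```

```text
{'clock': 0.0, 'joint_pos': array([-6.06132369e+01,  2.05913093e+01,  6.32685135e-01, -2.09490097e-02,
       -7.01352858e+01, -1.65074011e+01]), 'qvel': array([-0.02839416,  0.0050415 , -0.02703996, -0.08527902, -0.00656184,
        0.02602698]), 'tau': array([-3.05928961e-05, -5.82722640e+01,  2.93055940e+01,  6.99694321e+00,
        6.80347293e-03, -1.70673679e-04]), 'tool_pos': array([ 0.15032748, -0.65753575,  0.22561323]), 'orientation': array([ 1.79904365e+02, -7.80463326e-03, -1.67127766e+02]), 'force': array([ 0.68062893,  0.27471089, -0.12728827]), 'moment': array([ 0.02366151, -0.00648165, -0.0105841 ]), 'opening': 0.08761680295081002} 0.0188
scene {'fov_y': 45.929863180778234, 'cx': 321.15377804686267, 'cy': 236.3647614217004, 'rvec': array([ 0.53220736, -2.75327657,  1.05052281]), 'tvec': array([0.46870119, 0.14903453, 1.49265984])}
side {'fov_y': 54.07205980447066, 'cx': 318.7813712451731, 'cy': 230.97173306278214, 'rvec': array([ 0.37323488, -2.65053701,  1.41240091]), 'tvec': array([0.49501602, 0.09155715, 1.21882121])}
wrist {'fov_y': 63.96048677060657, 'cx': 313.1895977475209, 'cy': 237.41958182320636, 'mount': array([[-3.84668353e-05, -9.57552216e-01, -2.88259869e-01,
         7.78038189e-02],
       [ 9.99999955e-01,  4.87372214e-05, -2.95342076e-04,
        -3.20300525e-04],
       [ 2.96854444e-04, -2.88259867e-01,  9.57552171e-01,
        -1.58676356e-01],
       [ 0.00000000e+00,  0.00000000e+00,  0.00000000e+00,
         1.00000000e+00]])}
```

View pics/scene0.png

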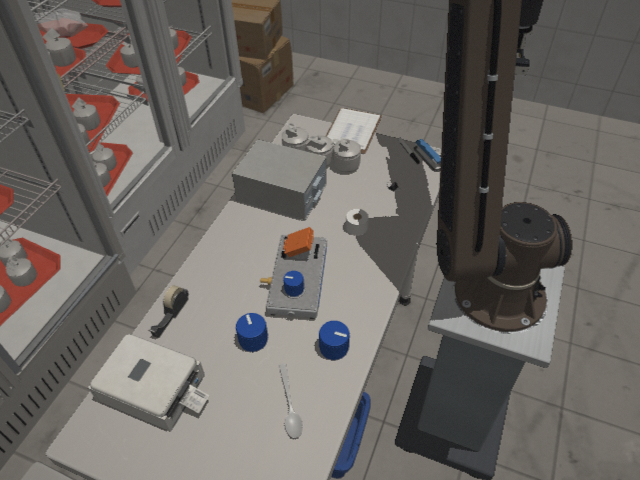

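View pics/side0.png

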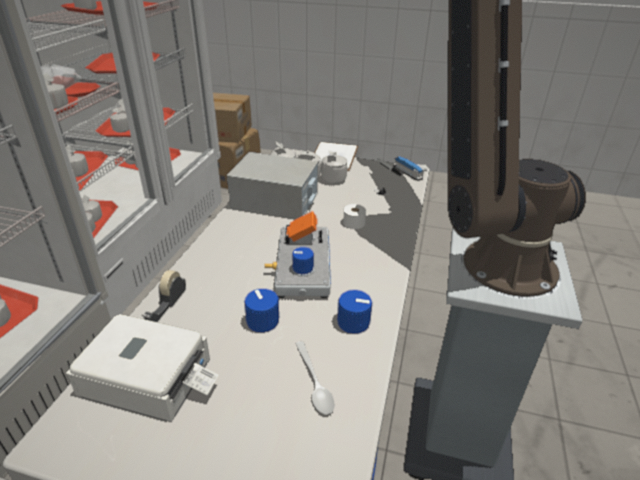

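View pics/wrist0.png

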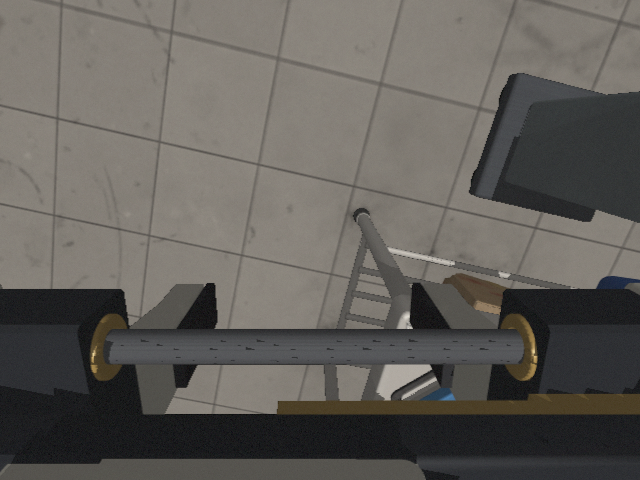

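The scene view shows the manifold at about (297,275) with the orange cover raised at (298,242). There are three blue caps: one on the manifold at (293,282), and two larger ones on the table at (252,332) and (334,339). I'll measure and enlarge these.

```bash
cat > h.py <<'E'
import numpy as np,cv2,pickle
from scipy.spatial.transform import Rotation as Ro
def cam(s,obs=None):
    f=240/np.tan(np.radians(s["fov_y"]/2))
    K=np.array([[f,0,s["cx"]],[0,f,s["cy"]],[0,0,1]])
    if "mount" in s:
        T=np.eye(4);T[:3,:3]=Ro.from_euler('xyz',obs["orientation"],degrees=True).as_matrix();T[:3,3]=obs["tool_pos"]
        M=T@s["mount"];R=M[:3,:3].T;t=-R@M[:3,3]
    else:
        R=cv2.Rodrigues(np.array(s["rvec"]))[0];t=np.array(s["tvec"])
    return K,R,t
def ray(c,px):
    K,R,t=c;d=R.T@np.linalg.inv(K)@np.array([px[0],px[1],1.]);return -R.T@t,d
def onz(c,px,z):
    o,d=ray(c,px);return o+d*(z-o[2])/d[2]
def proj(c,P):
    K,R,t=c;q=(R@np.atleast_2d(P).T).T+t;q=q@K.T;return q[:,:2]/q[:,2:]
def tri(cs,pxs):
    A=np.zeros((3,3));b=np.zeros(3)
    for c,p in zip(cs,pxs):
        o,d=ray(c,p);d=d/np.linalg.norm(d);Q=np.eye(3)-np.outer(d,d);A+=Q;b+=Q@o
    return np.linalg.solve(A,b)
E
python3 - <<'E'
from h import *
d=pickle.load(open("d0.pkl","rb"))
for n,(x0,y0,x1,y1) in {"scene":(220,215,360,360),"side":(230,195,380,340)}.items():
    im=d[n]["image"];c=cam(d[n])
    hsv=cv2.cvtColor(im,cv2.COLOR_RGB2HSV)
    m=cv2.inRange(hsv,(105,150,40),(130,255,255))
    N,l,st,ce=cv2.connectedComponentsWithStats(m)
    for i in range(1,N):
        if st[i][4]>100: 
            x,y,w,h,a=st[i]; k=np.linalg.norm(onz(c,(x,y+h/2),.04)-onz(c,(x+w,y+h/2),.04))
            print(n,st[i],ce[i].round(),"width",k.round(3),onz(c,ce[i],.06).round(3))
    cv2.imwrite(f"pics/{n}_crop.png",cv2.resize(im[y0:y1,x0:x1],None,fx=4,fy=4,interpolation=cv2.INTER_CUBIC)[:,:,::-1])
E
```

```text
scene [284 271  19  25 373] [294. 283.] width 0.049 [0.495 0.212 0.06 ]
scene [236 313  31  38 882] [252. 332.] width 0.075 [0.529 0.382 0.06 ]
scene [319 321  30  39 887] [333. 340.] width 0.072 [0.341 0.329 0.06 ]
side [293 248  20  25 407] [303. 261.] width 0.049 [0.497 0.205 0.06 ]
side [ 245  290   33   42 1121] [262. 311.] width 0.071 [0.529 0.393 0.06 ]
side [ 338  291   33   42 1094] [353. 312.] width 0.071 [0.344 0.342 0.06 ]
```

View pics/scene_crop.png

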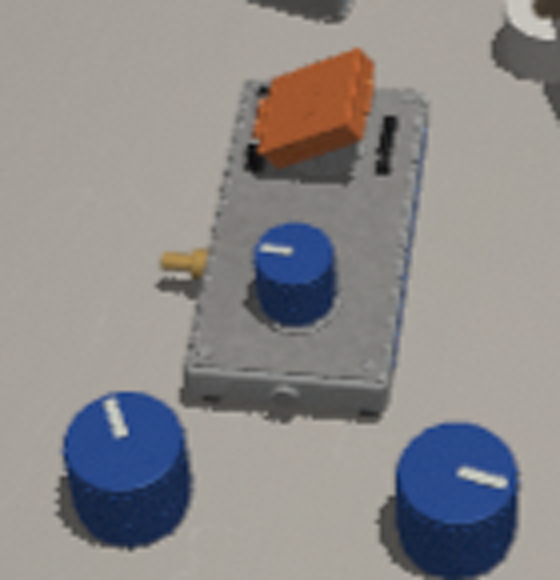

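View pics/side_crop.png

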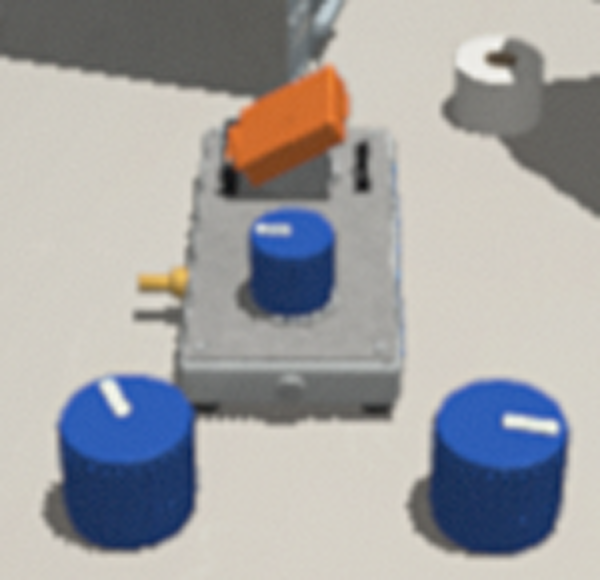

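The cap on the manifold at scene (293,282) is 49 mm wide and sits on the port, so it is the 50 mm one meant. The two on the table are about 72 mm wide and are look-alikes. Next I'll fit the manifold pose.

Run:
```python
from h import *
d=pickle.load(open("d0.pkl","rb"))
cs=cam(d["scene"]);cd=cam(d["side"])
S=lambda x,y:(220+x/4-.375,215+y/4-.375)
D=lambda x,y:(230+x/4-.375,195+y/4-.375)
print("captop",onz(cs,S(294,253),.094),onz(cd,D(292,232),.094),tri([cs,cd],[S(294,253),D(292,232)]))
# order: (+x,+y),(-x,+y),(-x,-y),(+x,-y)
loc=np.array([[65,125],[-65,125],[-65,-125],[65,-125]])/1e3
for nm,c,F,pts in (("scene",cs,S,[(187,370),(386,380),(428,97),(248,83)]),("side",cd,D,[(180,360),(400,362),(398,130),(205,130)])):
    W=np.array([onz(c,F(*p),.045)[:2] for p in pts])
    a=W-W.mean(0);yaw=np.arctan2((loc[:,0]*a[:,1]-loc[:,1]*a[:,0]).sum(),(loc*a).sum())
    R=np.array([[np.cos(yaw),-np.sin(yaw)],[np.sin(yaw),np.cos(yaw)]]);o=W.mean(0)
    print(nm,o,np.degrees(yaw),"res",(W-(loc@R.T+o)).round(3).tolist(),"cap",R@[0,.065]+o,"press",R@[-.005,-.065]+o)
```

```text
captop [0.4913139  0.21934364 0.094     ] [0.49368519 0.21798093 0.094     ] [0.49192064 0.22023609 0.09550126]
scene [0.506542   0.15955508] 15.869440685286978 res [[-0.001, -0.003], [0.005, -0.007], [-0.0, 0.006], [-0.004, 0.004]] cap [0.488768   0.22207775] press [0.51950657 0.09566518]
side [0.50967316 0.15812767] 15.599126116291089 res [[-0.0, -0.005], [0.004, -0.005], [-0.002, 0.003], [-0.002, 0.006]] cap [0.49219432 0.2207335 ] press [0.52233616 0.09417731]
```

Run:
```python
from h import *
d=pickle.load(open("d0.pkl","rb"))
cs=cam(d["scene"]);cd=cam(d["side"])
for n,p in dict(boxnearbot=(304,216),boxleft=(235,200),roll=(357,232),blackthing=(392,186),pot=(346,170),clipscand=(415,155),board=(355,130),spoonend=(292,435),spoontip=(283,367)).items(): print(n,onz(cs,p,0).round(3))
# box top corners, both views
for n,a,b in (("topnear",(305,187),(308,185)),("topright",(327,163),(321,160)),("pottop",(346,143),(334,153))): print(n,tri([cs,cd],[a,b]).round(3))
```

```text
boxnearbot [ 0.59 -0.07  0.  ]
boxleft [ 0.813 -0.055  0.   ]
roll [ 0.421 -0.067  0.   ]
blackthing [ 0.385 -0.291  0.   ]
pot [ 0.545 -0.308  0.   ]
clipscand [ 0.359 -0.461  0.   ]
board [ 0.589 -0.515  0.   ]
spoonend [0.35  0.553 0.   ]
spoontip [0.438 0.409 0.   ]
topnear [ 0.578 -0.079  0.11 ]
topright [ 0.55  -0.153  0.154]
pottop [ 0.55  -0.312  0.107]
```

Call:
jog_arm([
  [16, 40, 5, 0],
  [16, 40, 5, 0],
  [16, 40, 5, 0],
  [16, 40, 5, 0],
  [16, 40, 5, 0],
  [16, 40, 5, 0],
  [16, 40, 5, 0],
  [16, 40, 5, 0],
  [16, 40, 5, 0],
  [16, 40, 5, 0],
])

```text
clock: 0.98
tool_pos: [0.3041, -0.2719, 0.2749]
orientation: [-180.0, 0.0, -167.1]
force: [1.2, -0.2, 0.1]
opening: 0.0878
```

Call:
jog_arm([
  [16, 40, 0, 0],
  [16, 40, 0, 0],
  [16, 40, 0, 0],
  [16, 40, 0, 0],
  [16, 40, 0, 0],
  [16, 40, 0, 0],
  [16, 40, 0, 0],
  [16, 40, 0, 0],
  [16, 40, 0, 0],
  [16, 40, 0, 2.8],
], fingers=0)

```text
clock: 1.82
tool_pos: [0.4589, 0.1154, 0.2747]
orientation: [180.0, 0.0, -164.3]
force: [1.9, -1.1, 0.3]
opening: 0.0266
```

Run:
```python
from plant import *
import cv2,pickle
o=get_obs();print(o["clock"],o["tool_pos"],o["orientation"],o["joint_pos"],o["force"],o["opening"])
s=snapshot("wrist");pickle.dump((o,s),open("w1.pkl","wb"))
cv2.imwrite("pics/w1.png",s["image"][:,:,::-1])
```

```text
1.8167 [0.45892482 0.11540211 0.27471685] [ 1.79980936e+02  2.84210475e-02 -1.64315422e+02] [ 3.80199545e+01 -6.74073503e-01 -1.92360232e+01 -7.20918656e-03
 -7.14045169e+01 -1.12333075e+02] [ 1.92718882 -1.05513708  0.26335431] 0.02659605219267014
```

View pics/w1.png

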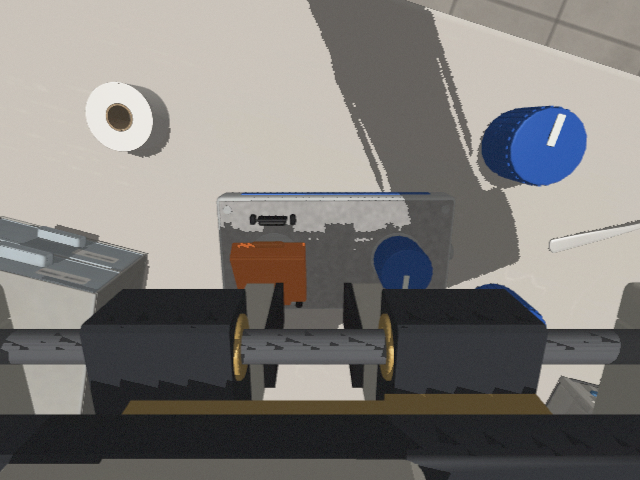

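The wrist view shows the deck's near edge from (218,197) to (452,200), the open cover at (270,270) and the cap top at (404,262). The edge is level in the picture, so the tool yaw matches the manifold. I'll refine the pose from these.

Run:
```python
from h import *
o,s=pickle.load(open("w1.pkl","rb"));c=cam(s,o)
a=onz(c,(219,198),.045);b=onz(c,(452,201),.045);print(a,b,np.linalg.norm(a-b))
v=(b-a)/np.linalg.norm(b-a);print("yaw",np.degrees(np.arctan2(-v[0],v[1])))
y=np.arctan2(-v[0],v[1]);R=np.array([[np.cos(y),-np.sin(y)],[np.sin(y),np.cos(y)]])
og=(a+b)[:2]/2+R@[.065,0];print("org",og,"cap",og+R@[0,.065],"press",og+R@[-.005,-.065])
og2=np.array([.508,.158]);y=np.radians(15.7)
for z in (.094,):
  print("captop px->",onz(c,(404,262),z))
im=s["image"];hsv=cv2.cvtColor(im,cv2.COLOR_RGB2HSV);m=cv2.inRange(hsv,(0,150,60),(15,255,255))
ys,xs=np.where(m);print(xs.min(),xs.max(),ys.min(),ys.max())
for px in ((233,243),(306,243)): print(onz(c,px,.115))
```

```text
[0.48226557 0.02142129 0.045     ] [0.42071158 0.25220684 0.045     ] 0.23885322744878898
yaw 14.934007010257083
org [0.51429309 0.15356498] cap [0.49754218 0.21636949] press [0.52621288 0.08947193]
captop px-> [0.48271775 0.21037863 0.094     ]
230 305 242 304
[0.50016749 0.05421946 0.115     ]
[0.48302316 0.11528651 0.115     ]
```

Call:
jog_arm([
  [13, -12, 0, 0.5],
  [13, -12, 0, 0.5],
  [13, -12, -20, 0],
  [13, -12, -20, 0],
  [0, 0, -20, 0],
  [0, 0, -20, 0],
  [0, 0, -20, 0],
  [0, 0, 0, 0],
  [0, 0, 0, 0],
  [0, 0, 0, 0],
])

```text
clock: 2.7
tool_pos: [0.5115, 0.0653, 0.1757]
orientation: [-180.0, 0.1, -163.3]
force: [1.0, 0.3, 0.1]
opening: 0.0004
```

Run:
```python
from plant import *
import cv2,pickle
from h import *
o=get_obs();print(o["clock"],o["tool_pos"],o["orientation"],o["force"],o["opening"])
d={"obs":o}
out=[]
for n in ["scene","side"]:
    s=snapshot(n);d[n]=s
    x0,y0=(230,190)
    out.append(cv2.resize(s["image"][y0:y0+140,x0:x0+130],None,fx=3,fy=3,interpolation=2))
s=snapshot("wrist");d["wrist"]=s;cv2.imwrite("pics/w2.png",s["image"][:,:,::-1])
pickle.dump(d,open("d1.pkl","wb"))
cv2.imwrite("pics/p2.png",np.hstack(out)[:,:,::-1])
```

```text
2.7 [0.51151438 0.06530207 0.17569638] [-1.79986943e+02  6.14507075e-02 -1.63300233e+02] [1.03134952 0.29055812 0.13962516] 0.00035935630018015246
```

View pics/p2.png

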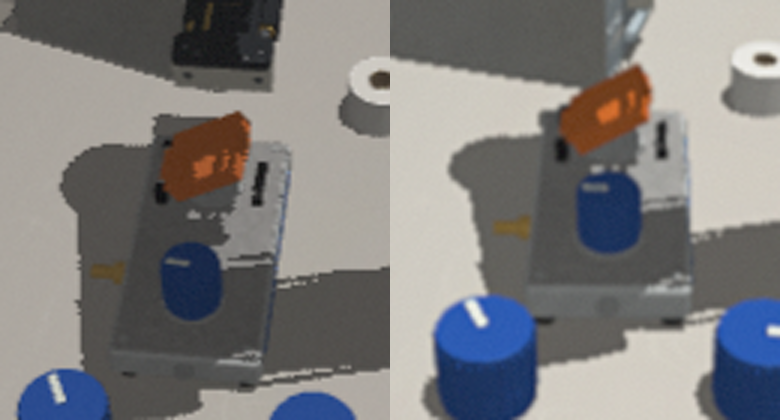

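View pics/w2.png

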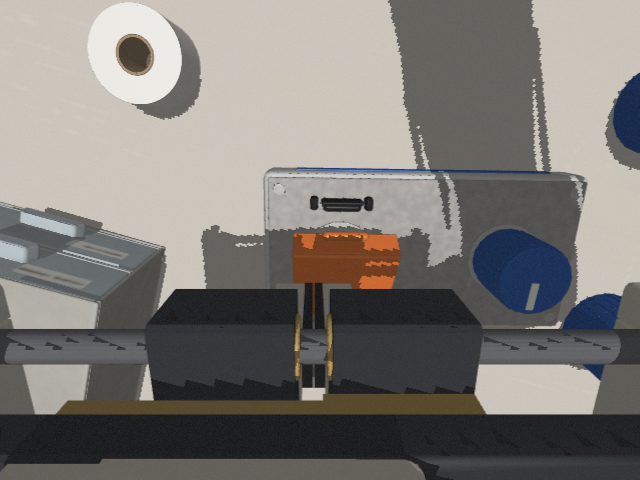

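The cover is open with the closed fingers above and beside it. The roll is undisturbed at (135,55). In the wrist view the deck edge runs from (266,176) to (584,184).

Run:
```python
from h import *
d=pickle.load(open("d1.pkl","rb"));c=cam(d["wrist"],d["obs"])
for A,B in (((266,176),(584,184)),):
    a=onz(c,A,.045);b=onz(c,B,.045)
    v=(b-a)/np.linalg.norm(b-a);y=np.arctan2(-v[0],v[1]);R=np.array([[np.cos(y),-np.sin(y)],[np.sin(y),np.cos(y)]])
    og=(a+b)[:2]/2+R@[.065,0];print(np.linalg.norm(a-b),"yaw",np.degrees(y),"org",og,"cap",og+R@[0,.065],"press",og+R@[-.005,-.065])
# cap rim top ellipse
from math import *
m=cv2.inRange(cv2.cvtColor(d["wrist"]["image"],cv2.COLOR_RGB2HSV),(105,120,20),(130,255,255))
for org,yw in (((.508,.158),15.7),(og,np.degrees(y))):
    y=np.radians(yw);R=np.array([[cos(y),-sin(y)],[sin(y),cos(y)]])
    cp=R@[0,.065]+org
    print("proj captop,seat",proj(c,[[*cp,.094],[*cp,.048]]))
print("top px", onz(c,(537,277),.094), onz(c,(540,280),.094))
```

```text
0.23973128674190422 yaw 15.264430852715389 org [0.51590031 0.15259334] cap [0.49878749 0.21530021] press [0.52818953 0.0885701 ]
proj captop,seat [[543.0542527  279.67397158]
 [509.74522267 256.69809403]]
proj captop,seat [[530.4293142  288.52619406]
 [499.14582093 264.41616831]]
top px [0.48981556 0.21578737 0.094     ] [0.49122004 0.21870756 0.094     ]
```

Run:
```python
from h import *
d=pickle.load(open("d1.pkl","rb"))
im=d["wrist"]["image"][150:330,250:620];im=cv2.convertScaleAbs(im,alpha=1.6,beta=20)
cv2.imwrite("pics/w2c.png",cv2.resize(im,None,fx=2.1,fy=2.1,interpolation=2)[:,:,::-1])
```

```text
(no output)
```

View pics/w2c.png

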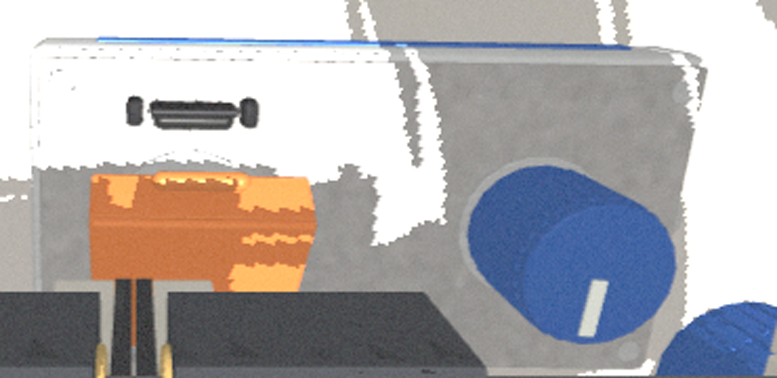

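Call:
jog_arm([
  [5, 13, 0, -0.9],
  [5, 13, 0, 0],
  [0, 0, -8, 0],
  [0, 0, -8, 0],
  [0, 0, -8, 0],
  [0, 0, -8, 0],
  [0, 0, -8, 0],
  [0, 0, -8, 0],
  [0, 0, 0, 0],
  [0, 0, 0, 0],
])

```text
clock: 3.68
tool_pos: [0.5206, 0.0908, 0.126]
orientation: [-180.0, -0.1, -164.2]
force: [0.3, -0.0, 0.6]
opening: 0.0005
```

Call:
jog_arm([
  [0, 0, -6, 0],
  [0, 0, -6, 0],
  [0, 0, -6, 0],
  [0, 0, -6, 0],
  [0, 0, -6, 0],
  [0, 0, -6, 0],
  [0, 0, -4, 0],
  [0, 0, -4, 0],
  [0, 0, 0, 0],
  [0, 0, 0, 0],
])

```text
clock: 4.52
tool_pos: [0.5209, 0.0911, 0.0824]
orientation: [-180.0, -0.0, -164.2]
force: [0.4, 1.0, -0.5]
opening: 0.0005
```

```bash
cat > look.py <<'E'
import sys,pickle
from plant import *
from h import *
t=sys.argv[1]
o=get_obs();print(o["clock"],o["tool_pos"],o["orientation"],o["joint_pos"],o["force"],o["moment"],o["opening"])
d={"obs":o};out=[]
for n in ["scene","side"]:
    s=snapshot(n);d[n]=s
    out.append(cv2.resize(s["image"][190:330,230:360],None,fx=3,fy=3,interpolation=2))
d["obsw"]=get_obs();s=snapshot("wrist");d["wrist"]=s
w=cv2.resize(s["image"],None,fx=.625*.9,fy=.625*.9)
cv2.imwrite(f"pics/{t}.png",np.hstack(out)[:,:,::-1]);cv2.imwrite(f"pics/{t}w.png",s["image"][:,:,::-1])
pickle.dump(d,open(f"{t}.pkl","wb"))
E
python3 look.py a3
```

```text
4.5167 [0.52087574 0.09109349 0.08242209] [-1.79989644e+02 -2.18551017e-02 -1.64214459e+02] [ 3.11904633e+01  1.50964874e+01 -2.84150469e+01  5.75976258e-03
 -4.65122868e+01 -1.05408885e+02] [ 0.39843352  0.9700887  -0.48628462] [ 0.0667066  -0.00581585 -0.04341422] 0.0004922512085018762
```

View pics/a3.png

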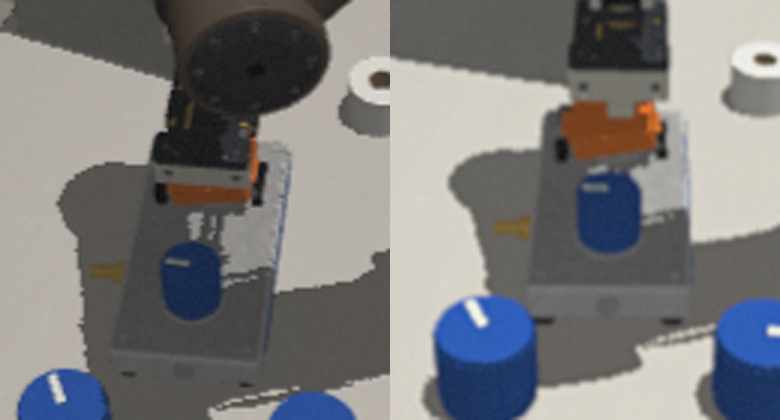

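View pics/a3w.png

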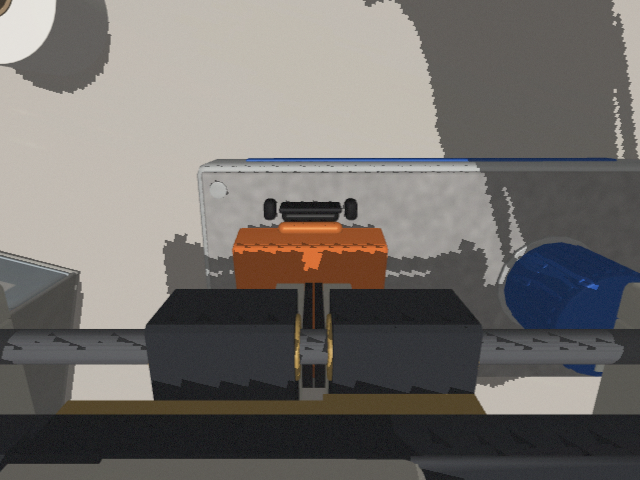

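The cover is being pushed down with the fingertips on it; in the wrist picture it is at (310,260). I'll press on through the catch.

Call:
jog_arm([
  [0, 0, -3, 0],
  [0, 0, -3, 0],
  [0, 0, -2, 0],
  [0, 0, -2, 0],
  [0, 0, -2, 0],
  [0, 0, -2, 0],
  [0, 0, -2, 0],
  [0, 0, 0, 0],
  [0, 0, 0, 0],
  [0, 0, 0, 0],
])

```text
clock: 5.5
tool_pos: [0.5208, 0.091, 0.0684]
orientation: [-180.0, 0.0, -164.2]
force: [-9.0, -0.1, 23.8]
opening: 0.0005
```

Call:
jog_arm([
  [0, 0, 10, 0],
  [0, 0, 20, 0],
  [0, 0, 30, 0],
  [0, 0, 30, 0],
  [10, 20, 30, 0],
  [10, 30, 20, 0],
  [10, 30, 15, 0],
  [10, 35, 15, 0],
  [10, 30, 10, 0],
  [0, 0, 0, 0],
], fingers=80)

```text
clock: 6.33
tool_pos: [0.5733, 0.2411, 0.2482]
orientation: [179.9, 0.2, -164.1]
force: [0.8, -0.2, 0.5]
opening: 0.0616
```

Call:
jog_arm([
  [0, 0, 0, 0],
  [0, 0, 0, 0],
  [0, 0, 0, 0],
  [0, 0, 0, 0],
  [0, 0, 0, 0],
  [0, 0, 0, 0],
  [0, 0, 0, 0],
  [0, 0, 0, 0],
  [0, 0, 0, 0],
  [0, 0, 0, 0],
])

```text
clock: 7.17
tool_pos: [0.5709, 0.2361, 0.2466]
orientation: [180.0, 0.0, -164.2]
force: [-0.7, 0.7, 0.5]
opening: 0.0798
```

```bash
python3 look.py a4
```

```text
7.1667 [0.57089659 0.23609758 0.24663168] [ 1.79997936e+02  2.61639931e-03 -1.64224894e+02] [ 4.05543542e+01  1.45226797e+01 -5.20689941e+00 -8.25641855e-04
 -7.02671805e+01 -1.14778969e+02] [-0.72325892  0.6737184   0.47067223] [ 0.03533336 -0.00621434 -0.03868519] 0.07981510946147065
```

View pics/a4.png

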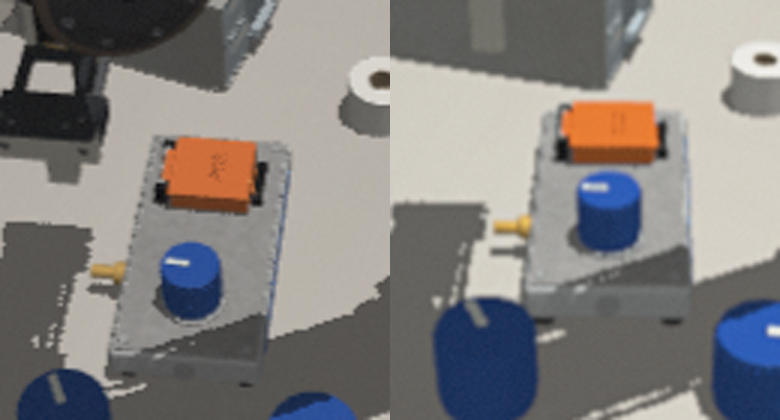

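View pics/a4w.png

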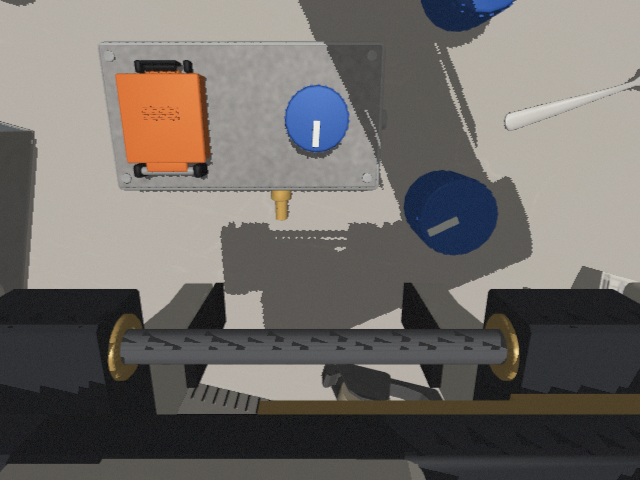

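The cover is flat and in its catch at wrist (162,118), and it stayed there after the fingers left. The cap top is at (317,119) with its bar pointing to the back. Now I'll take precise numbers.

```bash
cat > capm.py <<'E'
from h import *
def capmeas(s,obs,box,zt=.094,v=60):
    c=cam(s,obs);x0,y0,x1,y1=box
    im=s["image"][y0:y1,x0:x1];hsv=cv2.cvtColor(im,cv2.COLOR_RGB2HSV)
    m=cv2.inRange(hsv,(100,120,v),(130,255,255));w=((hsv[...,1]<60)&(hsv[...,2]>130)).astype(np.uint8)
    N,l,st,ce=cv2.connectedComponentsWithStats(m);i=1+st[1:,4].argmax()
    h=cv2.convexHull(np.argwhere(l==i)[:,::-1].astype(np.int32));
    ins=np.zeros_like(m);cv2.fillPoly(ins,[h],1);ins=cv2.erode(ins,np.ones((3,3)))
    N2,l2,st2,ce2=cv2.connectedComponentsWithStats(w*ins)
    e=cv2.fitEllipse(h);ctr=(e[0][0]+x0,e[0][1]+y0);P=onz(c,ctr,zt)
    print("ellipse",e,"->",P)
    if N2>1:
        j=1+st2[1:,4].argmax();pts=np.argwhere(l2==j)[:,::-1]
        W=np.array([onz(c,(p[0]+x0,p[1]+y0),zt)[:2] for p in pts]);mu=W.mean(0)
        u=np.linalg.svd(W-mu)[2][0]
        if u@(mu-P[:2])<0:u=-u
        print("bar n",len(pts),"mean",mu,"dir deg",np.degrees(np.arctan2(u[1],u[0])),"dir from ctr",np.degrees(np.arctan2(*(mu-P[:2])[::-1])))
    return P
E
python3 - <<'E'
from capm import *
d=pickle.load(open("a4.pkl","rb"))
capmeas(d["wrist"],d["obsw"],(270,70,365,170))
c=cam(d["wrist"],d["obsw"])
q=np.array([onz(c,p,.045)[:2] for p in ((378,188),(381,42),(100,43),(121,188))])
print(q,[np.linalg.norm(q[i]-q[i-1]) for i in range(4)],"ctr",q.mean(0))
for i,j in((2,1),(3,0)): v=q[j]-q[i];print(np.degrees(np.arctan2(-v[0],v[1])))
g=[onz(c,p,.069) for p in ((117,73),(203,76),(208,160),(129,161))];print(np.round(g,4))
E
```

```text
ellipse ((46.267417907714844, 48.12617874145508), (64.31446838378906, 68.32842254638672), 1.557773232460022) -> [0.49293812 0.21616988 0.094     ]
bar n 178 mean [0.50412645 0.21879751] dir deg 12.364072521299667 dir from ctr 13.21662733987099
[[0.53709878 0.2896266 ]
 [0.41813845 0.25236204]
 [0.48377914 0.02286363]
 [0.60298008 0.05653712]] [np.float64(0.242221082009736), np.float64(0.12466036621313296), np.float64(0.2387011168779947), np.float64(0.12386592959796444)] ctr [0.51049911 0.15534735]
15.961485086646954
15.782616871434314
[[0.503  0.0515 0.069 ]
 [0.4863 0.1189 0.069 ]
 [0.5512 0.136  0.069 ]
 [0.5705 0.0706 0.069 ]]
```

Call:
jog_arm([
  [-8, -2, 0, 7],
  [-8, -2, 0, 7],
  [-8, -2, 0, 7],
  [-8, -2, 0, 7],
  [-8, -2, 0, 7],
  [-8, -2, 0, 7],
  [-8, -2, 0, 7],
  [-8, -2, 0, 7],
  [-8, -2, 0, 7],
  [-6, -1, 0, 7],
])

```text
clock: 8.15
tool_pos: [0.4923, 0.2169, 0.2467]
orientation: [-180.0, 0.0, -93.9]
force: [-0.1, 0.3, 0.1]
opening: 0.0801
```

Call:
jog_arm([
  [0, 0, -10, 7],
  [0, 0, -15, 7],
  [0, 0, -20, 0],
  [0, 0, -20, 0],
  [0, 0, -20, 0],
  [0, 0, -10, 0],
  [0, 0, 0, 0],
  [0, 0, 0, 0],
  [0, 0, 0, 0],
  [0, 0, 0, 0],
])

```text
clock: 8.98
tool_pos: [0.4936, 0.2177, 0.1529]
orientation: [-179.9, 0.1, -80.2]
force: [-0.1, -0.1, 0.9]
opening: 0.0803
```

```bash
python3 look.py a5
```

```text
8.9833 [0.49360844 0.21770622 0.152902  ] [-1.79889922e+02  5.63854984e-02 -8.02084628e+01] [ 4.46378912e+01  1.13167206e+01 -2.24711304e+01  2.00276355e-02
 -5.60895938e+01 -3.48575638e+01] [-0.05810912 -0.07393128  0.9172985 ] [0.02435089 0.08300495 0.00628301] 0.08029467534540786
```

View pics/a5.png

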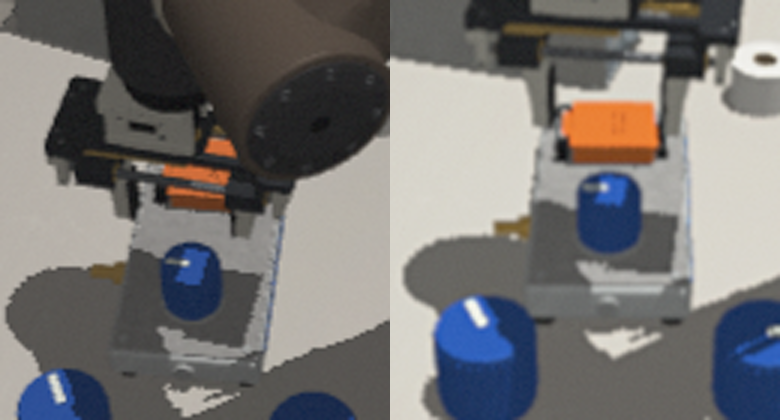

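View pics/a5w.png

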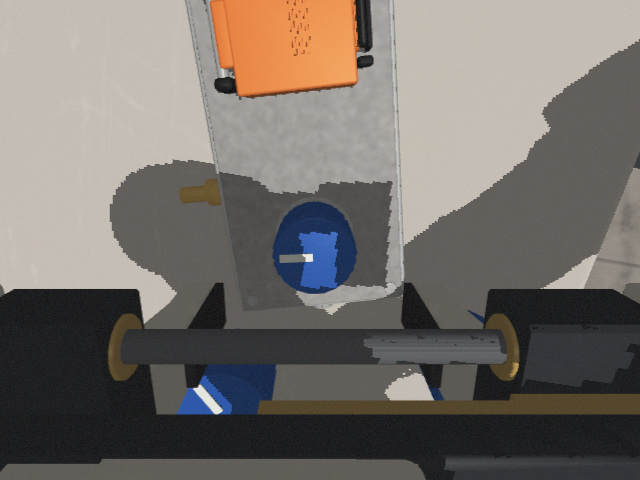

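The cap top is at wrist (315,257), midway between the fingers at x≈203 and 426.

Run:
```python
from capm import *
d=pickle.load(open("a5.pkl","rb"));c=cam(d["wrist"],d["obsw"])
for p in ((316,254),(316,250),(294,258)):print(onz(c,p,.094))
print(proj(c,[[.493,.2175,.094],[.493,.2175,.048],[.493,.2175,.082]]))
```

```text
[0.49251878 0.21472611 0.094     ]
[0.49295263 0.21224007 0.094     ]
[0.50508992 0.21947818 0.094     ]
[[314.41527747 258.17512213]
 [314.33041547 236.26569346]
 [314.39016346 251.69125897]]
```

Call:
jog_arm([
  [-1, -1, -15, 0],
  [0, 0, -15, 0],
  [0, 0, -15, 0],
  [0, 0, -15, 0],
  [0, 0, -12, 0],
  [0, 0, -10, 0],
  [0, 0, -8, 0],
  [0, 0, 0, 0],
  [0, 0, 0, 0],
  [0, 0, 0, 0],
])

```text
clock: 9.97
tool_pos: [0.4923, 0.2165, 0.0622]
orientation: [-179.9, 0.0, -80.2]
force: [-0.4, 0.4, 0.3]
opening: 0.0801
```

Call:
jog_arm([
  [0, 0, 0, 0],
  [0, 0, 0, 0],
  [0, 0, 0, 0],
  [0, 0, 0, 0],
  [0, 0, 0, 0],
  [0, 0, 0, 0],
  [0, 0, 0, 0],
  [0, 0, 0, 0],
  [0, 0, 0, 0],
  [0, 0, 0, 0],
], fingers=30)

```text
clock: 10.8
tool_pos: [0.492, 0.2162, 0.0618]
orientation: [-180.0, 0.0, -80.2]
force: [-0.2, 0.2, 4.0]
opening: 0.0495
```

```bash
python3 look.py a6
```

```text
10.8 [0.4920079  0.21622525 0.06176273] [-1.79985770e+02  4.73394351e-03 -8.02160239e+01] [ 4.46366517e+01  1.73659625e+01 -2.85811032e+01  6.10959376e-03
 -4.40385520e+01 -3.48570676e+01] [-0.1784914   0.17840942  3.99027361] [ 0.00806294  0.41787199 -0.02048576] 0.049548790892879176
```

View pics/a6.png

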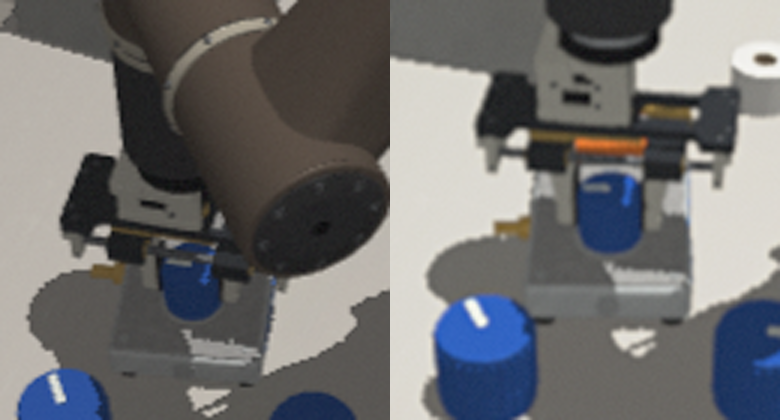

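Gripped at an opening of 49.5 mm. First I'll try anticlockwise.

Call:
jog_arm([
  [0, 0, 0, 3],
  [0, 0, 0, 3],
  [0, 0, 0, 3],
  [0, 0, 0, 3],
  [0, 0, 0, 3],
  [0, 0, 0, 3],
  [0, 0, 0, 3],
  [0, 0, 0, 3],
  [0, 0, 0, 3],
  [0, 0, 0, 3],
])

```text
clock: 11.78
tool_pos: [0.4922, 0.2164, 0.0618]
orientation: [-180.0, -0.0, -50.1]
force: [1.4, -0.1, 3.0]
opening: 0.0494
```

```bash
python3 look.py a7
```

```text
11.7833 [0.49222928 0.21635883 0.0617994 ] [-1.79960813e+02 -7.59232785e-03 -5.00640360e+01] [ 4.46346659e+01  1.73706032e+01 -2.85712627e+01  1.55083081e-02
 -4.40197022e+01 -4.70984774e+00] [ 1.39372974 -0.11310461  3.01785634] [-0.0355267   0.17094002 -0.10997903] 0.04938870074773155
```

View pics/a7.png

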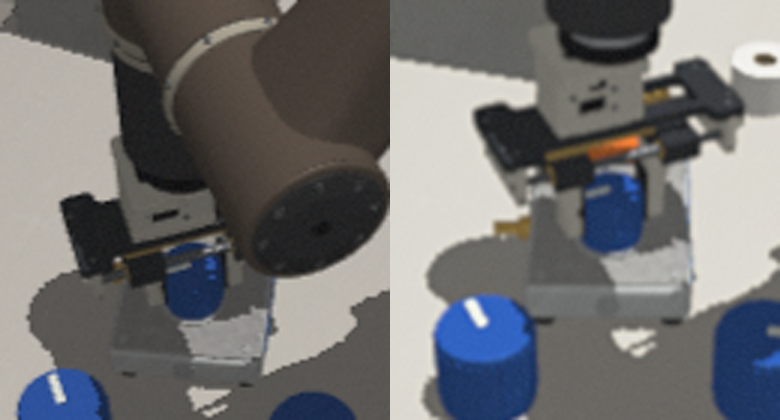

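View pics/a7w.png

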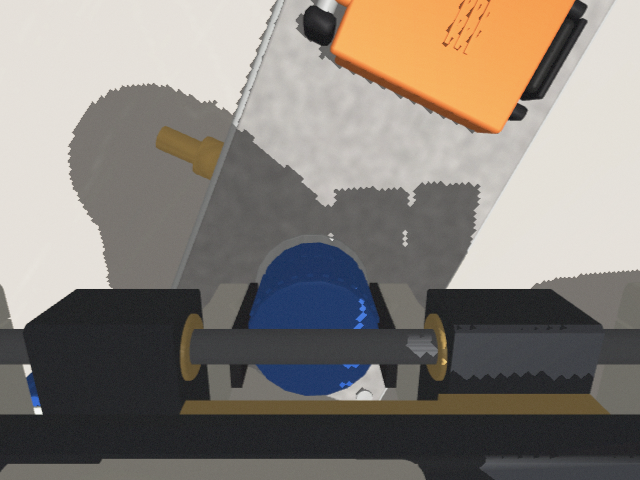

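```bash
cat > bar.py <<'E'
import sys
from h import *
out=[]
for t in sys.argv[1:]:
    d=pickle.load(open(t+".pkl","rb"));im=d["side"]["image"][235:280,280:325];out.append(cv2.resize(im,None,fx=8,fy=8,interpolation=2))
    c=cam(d["side"]);g=d["side"]["image"][246:262,292:314].astype(int)
    w=(g.min(2)>75)&(g[...,2]-g[...,0]<50)
    pts=np.argwhere(w)[:,::-1]+[292,246];W=np.array([onz(c,p,.094)[:2] for p in pts])
    if len(W)>3:
        m=W.mean(0);u=np.linalg.svd(W-m)[2][0];print(t,len(W),m,"line",np.degrees(np.arctan2(u[1],u[0])),"from ctr",np.degrees(np.arctan2(m[1]-.2168,m[0]-.4925)))
cv2.imwrite("pics/bar_"+"_".join(sys.argv[1:])+".png",np.hstack(out)[:,:,::-1])
E
python3 bar.py a6 a7
```

```text
a6 89 [0.50106203 0.20344004] line -147.35576907485904 from ctr -57.345307682680314
a7 66 [0.50105946 0.21304518] line 69.63933693614182 from ctr -23.685857639253026
```

View pics/bar_a6_a7.png

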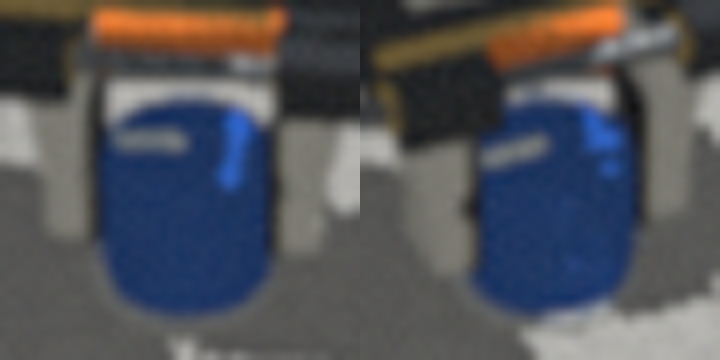

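Run:
```python
from h import *
c=cam(pickle.load(open("a6.pkl","rb"))["side"])
F=lambda x,y:onz(c,(280+x/8-.44,235+y/8-.44),.094)[:2]
for a,b in (((118,137),(187,143)),((125,161),(188,142))):
    v=F(*a)-F(*b);print(F(*a),F(*b),np.degrees(np.arctan2(v[1],v[0])))
```

```text
[0.51340598 0.22004981] [0.49321191 0.21706358] 8.411740468958143
[0.50784    0.23057335] [0.49307688 0.21651245] 43.60441813515049
```

The bar turned with the gripper by about 30–35°, so the cap is at about 0.47 rad. That is past where the wrong way would stop, so anticlockwise loosens it. I'll carry on to about 1.05 rad.

Call:
jog_arm([
  [0, 0, 0, 4],
  [0, 0, 0, 4],
  [0, 0, 0, 4],
  [0, 0, 0, 4],
  [0, 0, 0, 4],
  [0, 0, 0, 4],
  [0, 0, 0, 4],
  [0, 0, 0, 4],
  [0, 0, 0, 1],
  [0, 0, 0, 0],
])

```text
clock: 12.77
tool_pos: [0.4921, 0.2163, 0.0618]
orientation: [-180.0, -0.0, -17.3]
force: [0.3, 0.7, 4.2]
opening: 0.0494
```

```bash
python3 look.py a8; python3 bar.py a7 a8
```

```text
12.7667 [0.49213661 0.21629783 0.06176744] [-1.79978685e+02 -2.03802565e-02 -1.73141148e+01] [ 4.46350232e+01  1.73697898e+01 -2.85765256e+01  1.14577868e-02
 -4.40252904e+01  2.80426292e+01] [0.25781063 0.71541611 4.18703799] [-0.00458256  0.14254419  0.07954081] 0.04940931866752795
a7 66 [0.50105946 0.21304518] line 69.63933693614182 from ctr -23.685857639253026
a8 65 [0.50123886 0.23814837] line 65.80347623626206 from ctr 67.73846903115543
```

View pics/bar_a7_a8.png

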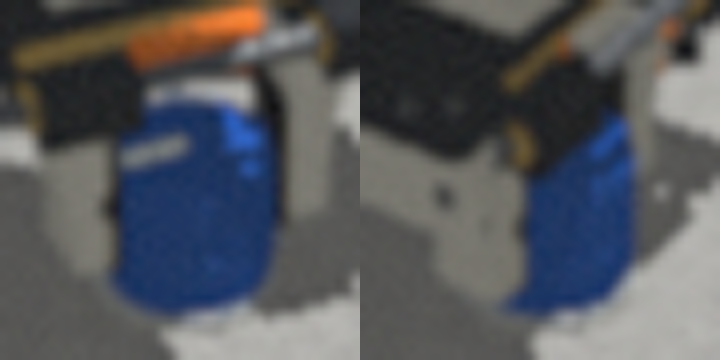

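View pics/a8w.png

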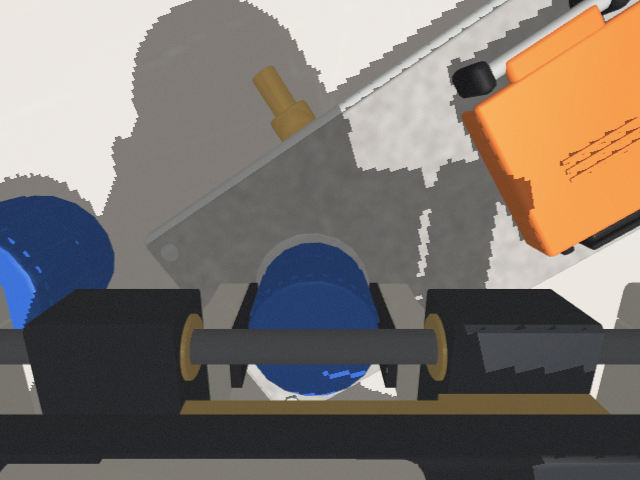

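The bar is now hidden, but the moment stayed near zero, so nothing slipped. I'll do a gentle trial lift of 6 mm while watching the force.

Call:
jog_arm([
  [0, 0, 1, 0],
  [0, 0, 1, 0],
  [0, 0, 1, 0],
  [0, 0, 1, 0],
  [0, 0, 1, 0],
  [0, 0, 1, 0],
  [0, 0, 0, 0],
  [0, 0, 0, 0],
  [0, 0, 0, 0],
  [0, 0, 0, 0],
])

```text
clock: 13.75
tool_pos: [0.4918, 0.216, 0.0675]
orientation: [180.0, 0.0, -17.2]
force: [0.4, 0.0, -0.5]
opening: 0.0492
```

There is no resistance (−0.5 N, about the cap's weight), so it is free. I'll lift it 95 mm.

Call:
jog_arm([
  [0, 0, 5, 0],
  [0, 0, 10, 0],
  [0, 0, 15, 0],
  [0, 0, 15, 0],
  [0, 0, 15, 0],
  [0, 0, 15, 0],
  [0, 0, 10, 0],
  [0, 0, 6, 0],
  [0, 0, 4, 0],
  [0, 0, 0, 0],
])

```text
clock: 14.58
tool_pos: [0.492, 0.2163, 0.1633]
orientation: [-180.0, -0.0, -17.2]
force: [-0.7, -0.1, -0.9]
opening: 0.0494
```

Call:
jog_arm([
  [0, 0, 0, 0],
  [0, 0, 0, 0],
  [0, 0, 0, 0],
  [0, 0, 0, 0],
  [0, 0, 0, 0],
  [0, 0, 0, 0],
  [0, 0, 0, 0],
  [0, 0, 0, 0],
  [0, 0, 0, 0],
  [0, 0, 0, 0],
])

```text
clock: 15.42
tool_pos: [0.4919, 0.2161, 0.1626]
orientation: [-180.0, -0.0, -17.2]
force: [0.2, 0.6, -0.9]
opening: 0.0492
```

```bash
python3 look.py a9
```

```text
15.4167 [0.49189777 0.2161482  0.16261306] [-1.79998071e+02 -2.75008504e-04 -1.72224733e+01] [ 4.46355246e+01  1.06405126e+01 -2.19045033e+01 -7.91737677e-04
 -5.74531534e+01  2.81424280e+01] [ 0.18415873  0.64156941 -0.90253868] [-0.02989771  0.11536915 -0.01534494] 0.04917756318183007
```

View pics/a9.png

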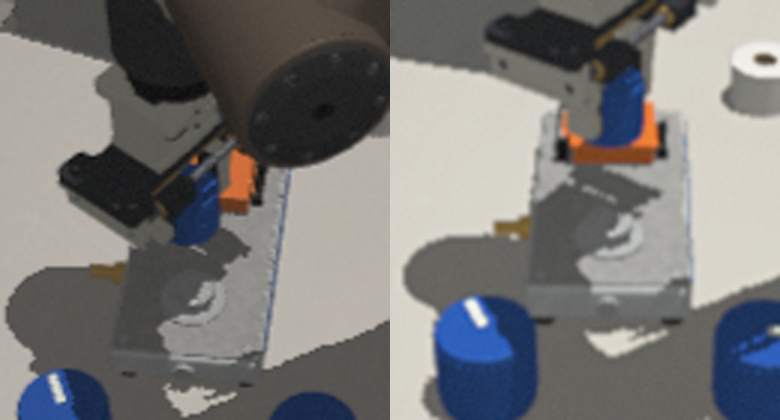

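View pics/a9w.png

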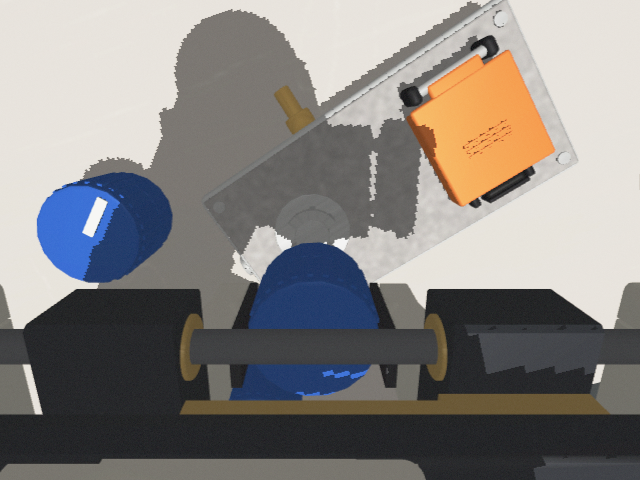

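The cap hangs upright in the fingers at wrist (313,335) above the bare port at (312,225). The cover is still latched at (485,125), and the bystanders haven't moved. Its underside is about 0.149 m above the table, so I'm handing in.

```bash
python3 -c "
from plant import *
print(close_job())"
```

```text
the job is handed in; nothing more can be done
None
```

I pressed the dust cover shut, turned the blue cap loose and lifted it off. I then handed in with the cap held upright above its port, at about 15.4 s on the clock; the interface gave no verdict.

- **Cover:** the closed fingertips pushed it down through the catch, stopping at z = 68 mm with 24 N. It was still lying flat in every later picture, though I judged that by eye and did not measure the hinge angle.
- **Which cap:** I took the one on the manifold, which measured 49 mm wide. The two on the table are about 72 mm, so they are the look-alikes.
- **Direction:** I only tried anticlockwise. The cap followed the first 30° freely, to about 0.47 rad, which is past the 0.35 rad where the wrong way would have stopped, so I did not try clockwise.
- **Final turn:** I went on to about 1.05 rad. The bar was hidden from the cameras by then, so that angle comes from the gripper's turn, not from seeing the cap. A 6 mm trial lift met no resistance.
- **Last checks:** the opening was 49.2 mm and the force −0.9 N, which is about the cap's weight. The underside was about 149 mm above the table, or 10 cm above the seat, and directly over the port. The label roll looked unmoved in the last pictures. The spoon and binder clip were not in the final views, and no move went near them.
- **Disagreements:** early estimates of the manifold and cap positions differed by up to 8 mm between views. The last close view agreed to about 2 mm before I gripped.

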